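# Raise the window of the spatter screen to its mark

## Robot

A 6-joint arm with a two-finger parallel gripper is mounted at the origin on the work surface. World frame = base frame: x ahead of the robot, y to its left, z up, the work surface at z = 0. Lengths are in mm, angles in rad, forces in N, time in s.
With the tool pointing down it reaches from about 300 to 825 mm from the base axis. Payload 5.4 kg.
Tool frame: the origin (TCP) lies at the very end of the fingers, on their centre line; the grasp point (between the pads) lies robot.hold_point_z behind it (robot.hold_point_z is the distance from the TCP to the grasp point, in mm); z points along the fingers, y is the direction in which the jaws open and shut (so a half turn about z gives the same grasp; the last joint's range is limited). The gripper opens to 92 mm and grips with 3 to 60 N. Pads are 20 mm wide; open, the fingers measure 128 mm over their backs; the gripper's body (75 mm by 189 mm) begins 69 mm behind the grasp point.
Start: joints at [1.095, 0.158, 1.597, -0, 1.386, -0.21], TCP at [151.052, 554.788, 214.601] pointing down, gripper open.
Joint ranges: [-2.91, 2.91], [-0.94, 2.29], [0.18, 2.7], [-1.29, 4.43], [0.17, 2.64], [-3, 3]. Speed limits (rad/s): [2.57, 2.57, 3.14, 3.14, 3.14, 3.14].

## Interface

Orientations are given as a unit quaternion [x, y, z, w].
In Python, from station import robot, cams, order, models gives the robot as it stands.
- The arm moves only by the tool drive_tool, never from a script. Its argument "commands" is a list of rows, each an object of numbers: "dx", "dy", "dz": the shift along the world's x, y, z in mm; "twist": the turn about the world's z in rad; "hand": the finger opening in mm, from 0 to 91.9. A call has exactly 8 rows; each row is the pose to reach, as a shift and turn from the pose measured when the call began; what a row does not reach only later rows make up. A row lasts 1/8 s, in which the tool goes at most 62.5 mm and 10.7 degrees, less where a joint would pass 70% of its speed; a pose out of reach is approached as far as the arm can. A call with a gripper value outside its range is refused whole. The fingers move at their own pace and stop on an object; "grip_force" is the grip in N (left out, the last holds). Time passes only in rows, so rows that repeat a pose let the fingers close, or fill a call up. It gives the time, the measured TCP pose, the force and the opening at its end, in the units of the state.
- robot.observe(): the state, without advancing time (a new reading comes with each control period).
- cams.grab_frame(name): name is "scene" or "top" or "wrist"; returns the picture (420x560x3 uint8, red, green, blue); there is no depth.
- cams.calibration(name): a dict with "fov_y" (degrees; the focal length in pixels is half the picture's height over the tangent of half this angle, whatever the lens; pixels are square), "cx", "cy" (the principal point, pixels), "camera_from_world" (4x4, takes a point from world to camera coordinates). Camera axes: x right, y down, z forward; pixel columns grow to the right and rows downward; lengths in mm; the calibration is good to about 2 mm. The wrist camera is an equidistant fisheye: a pixel r from the principal point sees the ray r / f radians off the axis. A picture is of the moment at which its call begins: read the wrist's pose just before it. calibration takes no time and is no camera call; for the wrist camera it gives the pose at the moment of the call.
- order.close_job(): hands the job in, once; it reports no verdict.
Trained networks look in the newest picture that a camera, given by its name, has taken for a name from the list of things; names that differ only in an ending like _2 or _b are one class to them, and where a whole thing is asked for, a point or a joint stands for the part that bears it (a point fixed in the world has none). Each returns a list of dicts, best first, with "score" (0 to 1); they miss things now and then, are a little off and sometimes report something else, mostly with a low value. They report only what shows in the picture. A call takes as long as a camera call.
- models.find_in(camera, name): "bbox" ([left, top, width, height] as shares, 0 to 1, of the picture: columns of its width, rows of its height, round what is visible of it).
- models.landmark_of(camera, name): "position" ([column, row] as shares, 0 to 1, of the picture: columns of its width, rows of its height: a listed point, or the origin of a listed thing).
The state is a dict: "t": time; "q": joint angles; "qd": joint speeds; "effort": joint torques, N m; "eef_pos": TCP position; "tool_rot": TCP orientation; "wrist_force": force on the tool from outside, world axes, zero at the start; "moment": the same for the moment, N m; "finger_gap": finger opening in mm.
Only numpy, scipy, OpenCV 4.12 (cv2) and the standard library are available. Lean on these libraries where they do the work, as an engineer would, in place of code of your own. Each camera call takes 0.05 s, during which the arm holds its last target.

## Task

Push the sliding window of the spatter screen up from beneath its lip until the top of the lip is level with the flat top of the collar clamped round the screen's left post (seen from the robot), then take the hand away and leave the window standing there. Only push: do not pinch the lip or pick anything up, and leave the pen, the jar and the bottle where they are.

Things in the scene. Friction and masses are not known exactly. Their poses are not given: they have to be found in the camera images.
- screen: Aluminium spatter screen fixed on the table: two 30 mm square posts, 400 mm apart (y = +200, -200 mm), 520 mm high, crossbar on top. Origin on the table under the middle of the window. Its x axis points away from the robot through the window, y along the screen to the left post, z up; its yaw varies. Below the window a fixed kick panel, 78 mm high, front face 2 mm in front of the origin.
- window (a joint): Height of the clear sliding window above its closed position, in m, 0 to 0.200, growing upward. It starts a little open. Hidden counterweights balance it and light friction holds it wherever it is left; pushing it up takes about 1.5 to 5 N.
- lip_edge (a point): Middle of the lower front edge of the window's lip; moves with the window, 85 mm above the table when closed; axes as the screen's. The lip is a level shelf (aluminium, dark rubber strip on top), 300 mm long, 15 mm thick, that stands out 50 mm from the window towards the robot (-x of the screen). Free space lies under it, in front of the kick panel.
- lip_top (a point): Point on the top face of the lip, 15 mm above its lower edge and 27 mm behind (+x of the screen) its front edge. It moves with the window.
- mark: The mark: dark steel collar, 62 x 62 x 16 mm, clamped round the left post (+y of the screen) with a small thumb screw on its outer side; its height varies. Origin at the centre of its underside. It does not move.
- mark_top (a point): Centre of the collar's flat top face, 16 mm above its origin: the height at which the top of the lip must stand.
- marker_pen: Loose marker pen lying in front of the screen on the right, 137 mm long, 17 mm thick. Leave it alone.
- ink_jar: Loose closed jar standing in front of the screen on the left, 54 mm across, 55 mm high. Leave it alone.
- ink_bottle: Loose bottle standing in front of the screen's left side, beyond the jar, 56 mm across, 130 mm high. Leave it alone.

How it is judged (in metres and radians):
On the way, in this order (a step that is already met when the one before it is completed fails the run):
1. the fingers push the window up from beneath its lip (contact force between the fingers and window_c0 above 0.5 N and distance of lip_top from where it was at the start of the episode above 0.005 m), for 0.1 s.
2. the top of the lip stands level with the top of the collar (z of lip_top in the frame of mark_top between -0.008 and 0.008 m), for 0.3 s.
At the end, for the whole second after the job is handed in: The top of the lip is within 8 mm of the height of the collar's top and the window is at rest, let go (all of step 2 and velocity of joint window between -0.005 and 0.005 m/s); the robot touches nothing.
It fails at once if the lip is pinched between the fingers, above and below (contact force between the fingers and window_c0 above 0.5 N and contact force between the fingers and window_c1 above 0.5 N).
It fails at once if the pen, jar or bottle is displaced or picked up (more than 25 mm) (distance of any of marker_pen, ink_jar, ink_bottle from where it was at the start of the episode above 0.025 m).
It also fails if it takes over 40 s, if anything falls off the work surface, if the arm or the gripper's body presses on something with over 40 N, if the wrist force passes 120 N, or if a joint passes its speed limit or range.

## Working session

There is one attempt and no reset: what is moved stays moved. The work goes in short steps, Python scripts to look and compute and a tool call to move; the robot and the scene stay as the last step left them, time stands still between calls to the robot, and variables do not carry over. Pictures are saved under pics/ and viewed, and the job is handed in when it is done.

Besides the shell and the picture viewer there is one more tool, called after "Request:" in YAML: its name, and indented under it one key for each argument. drive_tool: Moves the arm, as the interface text tells. Its arguments: {"type":"object","properties":{"commands":{"type":"array","items":{"type":"object","properties":{"dx":{"type":"number"},"dy":{"type":"number"},"dz":{"type":"number"},"twist":{"type":"number"},"hand":{"type":"number"}}}},"grip_force":{"type":"number"}},"required":["commands"]}

```bash
mkdir -p pics; cat > h.py <<'E'
from station import robot,cams,order,models
import numpy as np,cv2
def shot(c,n):
    im=cams.grab_frame(c); cv2.imwrite(f'pics/{n}.png',im[:,:,::-1]); return im
def K(c):
    k=cams.calibration(c); f=210/np.tan(np.radians(k['fov_y'])/2); return f,k['cx'],k['cy'],np.array(k['camera_from_world'])
def proj(c,p):
    f,cx,cy,T=K(c); q=T[:3,:3]@np.array(p)+T[:3,3]; return np.array([cx+f*q[0]/q[2],cy+f*q[1]/q[2]])
def ray(c,u,v):
    f,cx,cy,T=K(c); d=np.array([(u-cx)/f,(v-cy)/f,1]); R=T[:3,:3]; return -R.T@T[:3,3], R.T@d
E
python3 - <<'E'
from h import *
s=robot.observe(); print(s)
print(robot.hold_point_z)
for c in('scene','top','wrist'):
    shot(c,c+'0')
    o,d=ray(c,280,210); print(c,o,d,K(c)[0])
    if c!='wrist':
        for n in('lip_edge','lip_top','mark_top','mark','screen'):
            r=models.landmark_of(c,n); print(n,[(np.round(np.array(a['position'])*[560,420],1),round(a['score'],2)) for a in r[:2]])
print(robot.observe()['t'])
E
```

```text
{'t': 0.0, 'q': array([ 1.09492823e+00,  1.59047215e-01,  1.59820971e+00,  1.19472427e-05,
        1.38619261e+00, -2.10107143e-01]), 'qd': array([-3.05621973e-04,  1.67345309e-04,  5.08924590e-04,  2.40694639e-05,
       -1.17504260e-03, -5.70575617e-04]), 'effort': array([ 1.96425230e-03, -3.85565865e+01, -3.22110772e+01,  7.03669852e-02,
        3.78401997e-02, -1.36368258e-04]), 'eef_pos': array([150.75192726, 554.24750145, 213.63122887]), 'tool_rot': array([ 1.32490809e-01,  9.91183799e-01, -8.72391869e-04, -3.17767021e-04]), 'wrist_force': array([-0.33933507, -0.53097005,  0.28110489]), 'moment': array([-0.01683377, -0.00035873,  0.02680996]), 'finger_gap': 92.01923314776391}
18.700000000000003
scene [1260.95218847  537.81751884  797.00199346] [-0.63494656 -0.49411689 -0.59406623] 429.58628636159716
lip_edge []
lip_top [(array([247.8, 219.1]), 0.92)]
mark_top [(array([320.9, 221.9]), 0.95), (array([246. , 215.1]), 0.4)]
mark [(array([316.3, 230.4]), 0.74), (array([361.9, 273.6]), 0.43)]
screen [(array([244.8, 259.1]), 0.74)]
top [ 476.36955005    9.35125801 1041.0333355 ] [ 0.12697682  0.02585619 -0.99158862] 439.56142174896485
lip_edge [(array([327.2, 208.7]), 0.61)]
lip_top [(array([323.3, 190.1]), 0.8), (array([203.7, 255.8]), 0.49)]
mark_top [(array([218., 194.]), 0.78)]
mark [(array([224.4, 194.5]), 0.61)]
screen [(array([320.6, 195.6]), 0.92)]
wrist [ 71.12416811 576.14181086 384.43563232] [ 0.26856459 -0.07030654 -0.96080118] 325.19226210127806
0.65
```

View pics/scene0.png

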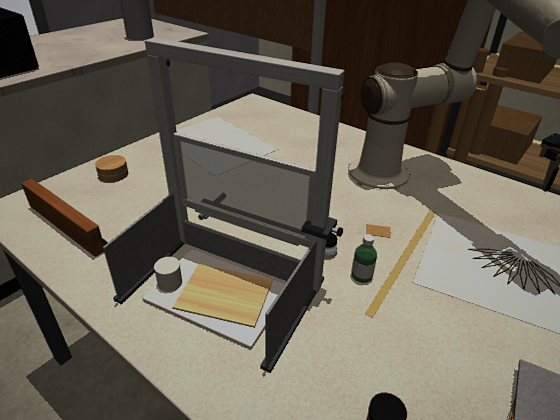

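View pics/top0.png

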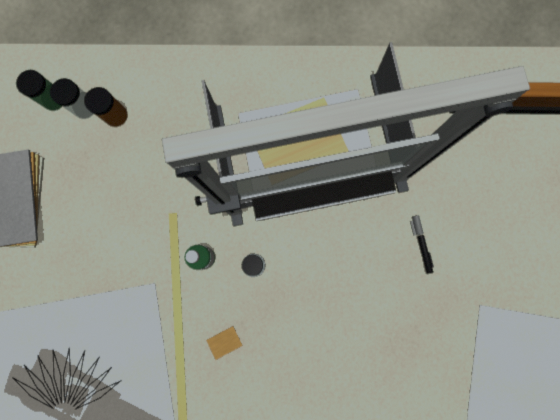

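View pics/wrist0.png

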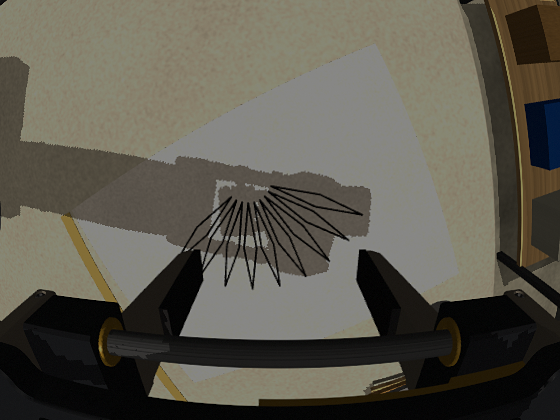

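```bash
python3 - <<'E'
from h import *
# least-squares of two-ray points
def tri(a,b):
    A=[];B=[]
    for c,p in(('scene',a),('top',b)):
        o,d=ray(c,*p); d/=np.linalg.norm(d); P=np.eye(3)-np.outer(d,d); A.append(P);B.append(P@o)
    x=np.linalg.lstsq(np.vstack(A),np.hstack(B),rcond=None)[0]
    return x,[np.linalg.norm(P@x-b) for P,b in zip(A,B)]
print('lip_top',tri((247.8,219.1),(323.3,190.1)))
print('mark_top',tri((320.9,221.9),(218,194)))
print('screen',tri((244.8,259.1),(320.6,195.6)))
E
```

```text
lip_top (array([634.57027695, -54.89316473, 132.56158222]), [np.float64(2.3635448055162906), np.float64(2.363544805515905)])
mark_top (array([612.07939292, 149.50021433, 212.89983918]), [np.float64(0.9676523328691296), np.float64(0.9676523328691609)])
screen (array([ 6.45038693e+02, -5.90256845e+01,  3.43435754e-01]), [np.float64(1.2681616796197084), np.float64(1.268161679619589)])
```

```bash
cat >> h.py <<'E'
def model(ox,oy,yaw,lz,mz):
    c,s=np.cos(yaw),np.sin(yaw)
    W=lambda p:np.array([ox+c*p[0]-s*p[1],oy+s*p[0]+c*p[1],p[2]])
    L=[]
    def box(x0,x1,y0,y1,z0,z1):
        P=[(x,y,z) for x in(x0,x1) for y in(y0,y1) for z in(z0,z1)]
        for i in range(8):
            for j in range(i):
                if sum(a!=b for a,b in zip(P[i],P[j]))==1: L.append((W(P[i]),W(P[j])))
    return W,L,box
def overlay(c,im,L,n,crop=None,sc=3):
    im=cv2.resize(im[:,:,::-1],None,fx=sc,fy=sc,interpolation=cv2.INTER_CUBIC)
    for a,b in L:
        a=proj(c,a);b=proj(c,b); cv2.line(im,tuple(int(v) for v in (a+.5)*sc),tuple(int(v) for v in (b+.5)*sc),(0,0,255),1,cv2.LINE_AA)
    if crop: x,y,w,h=crop; im=im[y*sc:(y+h)*sc,x*sc:(x+w)*sc]
    cv2.imwrite(f'pics/{n}.png',im)
E
cat > ov.py <<'E'
from h import *
import sys
ox,oy,yaw,lt,mt=map(float,sys.argv[1:6]); n=sys.argv[6]
W,L,box=model(ox,oy,yaw,lt,mt)
# lip_edge front x: lip front at -50ish from window; lip_top 27 behind
xf=-50
box(xf,0,-150,150,lt-15,lt)
xp=float(sys.argv[7]) if len(sys.argv)>7 else 0
box(xp-31,xp+31,169,231,mt-16,mt)
box(xp-15,xp+15,185,215,0,520); box(xp-15,xp+15,-215,-185,0,520)
for c,cr in(('scene',(130,30,230,200)),('top',(150,60,400,180))):
    im=cv2.imread(f'pics/{c}0.png')[:,:,::-1]
    overlay(c,im,L,f'{n}_{c}',cr,3 if c=='scene' else 2)
E
python3 ov.py 645 -59 0.16 132 213 a
python3 - <<'E'
from h import *
for n in('marker_pen','ink_jar','ink_bottle'):
    r=models.landmark_of('top',n)
    for a in r[:1]:
        u=np.array(a['position'])*[560,420]; o,d=ray('top',*u); print(n,u,o-d*o[2]/d[2],a['score'])
E
```

```text
marker_pen [420.504 242.718] [ 537.18510852 -294.60620502    0.        ] 0.69
ink_jar [254.52  266.616] [474.61348431  94.01279356   0.        ] 0.62
ink_bottle [200.984 253.218] [503.75534707 221.76848526   0.        ] 0.81
```

View pics/a_scene.png

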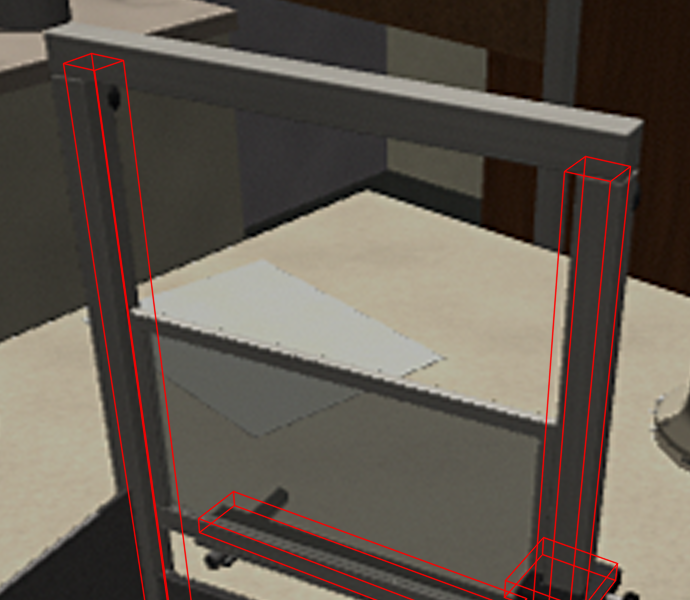

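View pics/a_top.png

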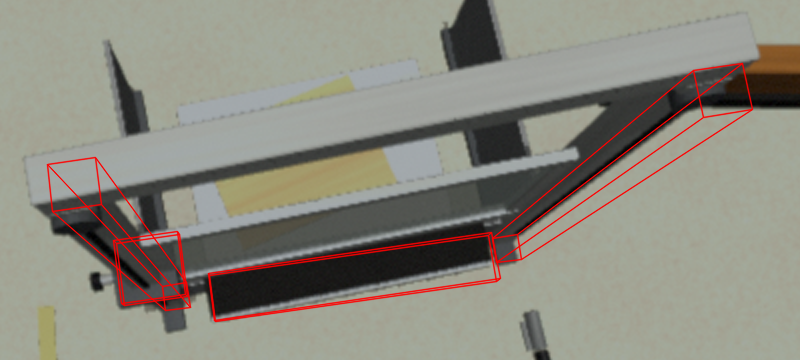

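```bash
python3 - <<'E'
import cv2
a=cv2.imread('pics/scene0.png'); b=cv2.imread('pics/top0.png')
cv2.imwrite('pics/z1.png',cv2.resize(a[170:310,150:350],None,fx=4,fy=4,interpolation=cv2.INTER_CUBIC))
cv2.imwrite('pics/z2.png',cv2.resize(b[120:240,160:300],None,fx=5,fy=5,interpolation=cv2.INTER_CUBIC))
cv2.imwrite('pics/z3.png',cv2.resize(b[60:230,350:540],None,fx=4,fy=4,interpolation=cv2.INTER_CUBIC)[:600])
E
```

```text
(no output)
```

View pics/z1.png

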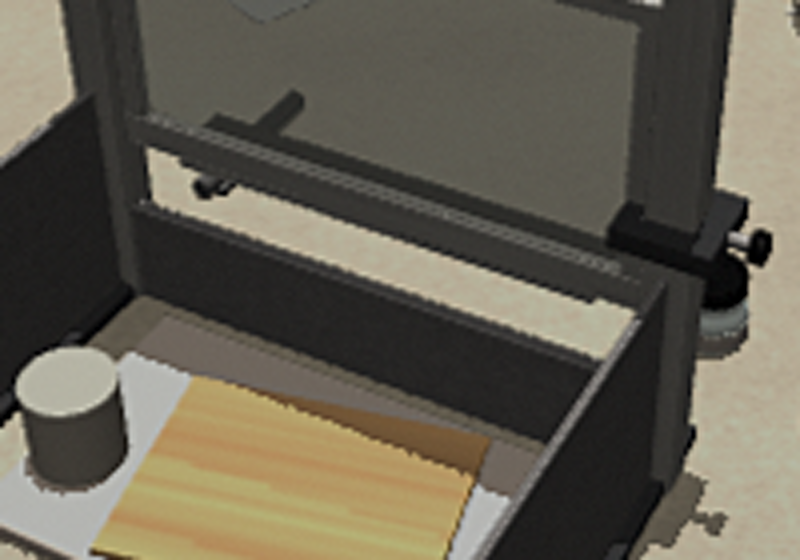

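View pics/z2.png

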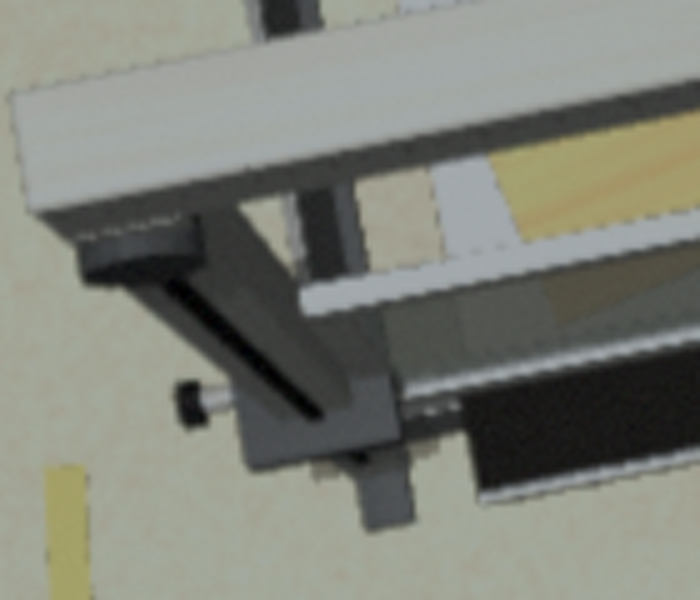

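View pics/z3.png

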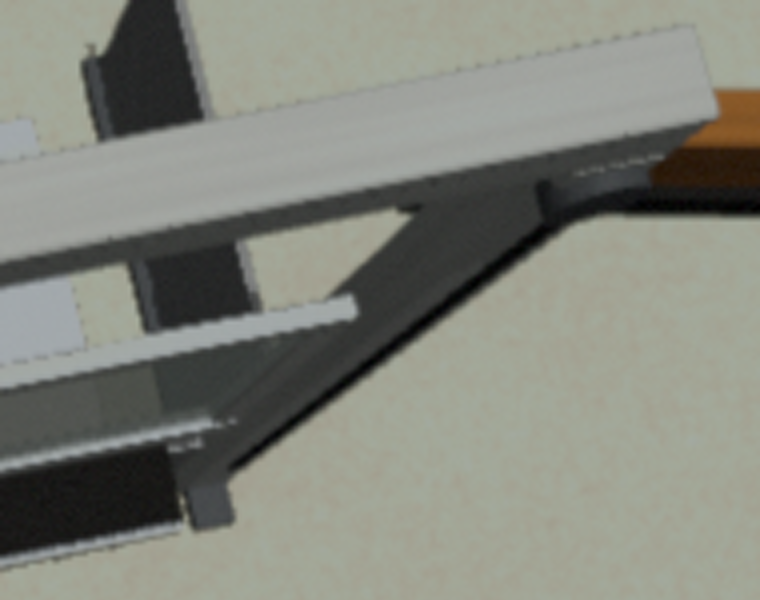

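```bash
python3 - <<'E'
from h import *
def at(c,u,v,z):
    o,d=ray(c,u,v); return o+d*(z-o[2])/d[2]
for z in(125,132,140):
    a=at('top',256,220.4,z);b=at('top',395.5,192,z); print(z,a,b,np.linalg.norm(a-b),np.arctan2(b[0]-a[0],a[1]-b[1]), (a+b)/2)
for z in(205,213,221):
    a=at('top',210,214,z);b=at('top',240,208,z); print(z,a,b,np.linalg.norm(a-b),(a+b)/2)
# scene: collar back-top edge outer corner etc
print(proj('scene',[612,149.5,213]))
for n in('scene','top'):
    for m in('window','screen','lip_top','mark'):
        print(n,m,[(np.round(np.array(r['bbox'])*[560,420,560,420]),round(r['score'],2)) for r in models.find_in(n,m)[:1]])
E
```

```text
125 [570.93189182  83.20045598 125.        ] [ 635.36298818 -208.61906338  125.        ] 298.8477841028109 0.21730457398238032 [603.14744   -62.7093037 125.       ]
132 [570.20928013  82.63612676 132.        ] [ 634.14801704 -206.95341194  132.        ] 296.56409593597186 0.2173045739823803 [602.17864859 -62.15864259 132.        ]
140 [569.38343821  81.99117907 140.        ] [ 632.7594786  -205.04981028  140.        ] 293.9541666024415 0.21730457398238034 [601.0714584  -61.52931561 140.        ]
205 [573.6747156  165.67162046 205.        ] [586.16383266 108.17960803 205.        ] 58.832895035694975 [579.91927413 136.92561425 205.        ]
213 [572.74360282 164.17579147 213.        ] [585.11321157 107.2339199  213.        ] 58.26992327332857 [578.92840719 135.70485569 213.        ]
221 [571.81249004 162.67996248 221.        ] [584.06259047 106.28823178 221.        ] 57.7069515109621 [577.93754025 134.48409713 221.        ]
[321.36310073 221.86169424]
scene window [(array([172., 133., 143., 113.]), 0.67)]
scene screen [(array([102.,  33., 243., 340.]), 0.94)]
scene lip_top [(array([175., 129., 136., 118.]), 0.87)]
scene mark [(array([297., 219.,  49.,  18.]), 0.83)]
top window [(array([222., 132., 217.,  86.]), 0.84)]
top screen [(array([162.,  45., 365., 182.]), 0.65)]
top lip_top [(array([221., 135., 220.,  87.]), 0.6)]
top mark [(array([195., 194.,  50.,  22.]), 0.83)]
```

```bash
cat > fit.py <<'E'
from h import *
from scipy.optimize import least_squares
def pts(p):
    ox,oy,yaw,lt,mt,xf,xp=p
    W,_,_=model(ox,oy,yaw,lt,mt)
    return [('top',W((xf,150,lt-0)),(256,219.5)),('top',W((xf,-150,lt)),(395.5,191.5)),
     ('scene',W((xf,-150,lt)),(203.7,199.2)),
     ('top',W((xp-31,231,mt)),(210,214)),('top',W((xp-31,169,mt)),(240,208)),
     ('scene',W((xp+31,231,mt)),(325.8,234)),('scene',W((xp-31,231,mt)),(337,220.7)),
     ('scene',W((xp+31,169,mt)),(302.7,229)),
     ('scene',W((xf+27,0,lt)),(247.8,219.1)),('scene',W((xp,200,mt)),(320.9,221.9)),('top',W((xf+27,0,lt)),(323.3,190.1)),('top',W((xp,200,mt)),(218,194))]
res=lambda p:np.concatenate([proj(c,q)-m for c,q,m in pts(p)])
s=least_squares(res,[640,-58,.2,132,213,-40,0],loss='soft_l1')
print(np.round(s.x,3)); print(np.round(res(s.x).reshape(-1,2),1))
E
python3 fit.py
```

```text
[ 6.45969e+02 -5.27450e+01  2.20000e-01  1.27851e+02  2.06009e+02
 -4.17010e+01  8.77300e+00]
[[-0.7  0. ]
 [ 0.1 -1. ]
 [ 0.3 -0.7]
 [-1.2 -0.1]
 [ 0.4 -0.7]
 [ 1.7  1.2]
 [ 0.4 -1.1]
 [-1.5 -2.2]
 [-0.4  0.6]
 [-1.4  1.3]
 [-0.6  2.4]
 [ 3.7  1. ]]
```

Request:
drive_tool:
  commands:
    - {"dx": 30,"dy": -55,"dz": 10,"twist": 0.1}
    - {"dx": 55,"dy": -110,"dz": 20,"twist": 0.2}
    - {"dx": 80,"dy": -165,"dz": 30,"twist": 0.3}
    - {"dx": 105,"dy": -220,"dz": 40,"twist": 0.4}
    - {"dx": 135,"dy": -270,"dz": 50,"twist": 0.486}
    - {"dx": 165,"dy": -320,"dz": 60,"twist": 0.486}
    - {"dx": 195,"dy": -370,"dz": 60,"twist": 0.486}
    - {"dx": 225,"dy": -420,"dz": 60,"twist": 0.486}

```text
validation failed for argument at $.co...
```

Request:
drive_tool:
  commands:
    - {"dx": 30,"dy": -55,"dz": 10,"twist": 0.1,"hand": 90}
    - {"dx": 55,"dy": -110,"dz": 20,"twist": 0.2,"hand": 90}
    - {"dx": 80,"dy": -165,"dz": 30,"twist": 0.3,"hand": 90}
    - {"dx": 105,"dy": -220,"dz": 40,"twist": 0.4,"hand": 90}
    - {"dx": 135,"dy": -270,"dz": 50,"twist": 0.486,"hand": 90}
    - {"dx": 165,"dy": -320,"dz": 60,"twist": 0.486,"hand": 90}
    - {"dx": 195,"dy": -370,"dz": 60,"twist": 0.486,"hand": 90}
    - {"dx": 225,"dy": -420,"dz": 60,"twist": 0.486,"hand": 90}
  grip_force: 20

```text
t: 2.2
eef_pos: [376.9, 133.0, 275.1]
tool_rot: [-0.11, 0.994, 0.0, 0.001]
wrist_force: [0.9, -0.1, 0.4]
finger_gap: 90.0
```

Request:
drive_tool:
  commands:
    - {"dx": 20,"dy": -50,"dz": 0,"twist": 0,"hand": 90}
    - {"dx": 40,"dy": -100,"dz": 0,"twist": 0,"hand": 90}
    - {"dx": 60,"dy": -150,"dz": 0,"twist": 0,"hand": 90}
    - {"dx": 80,"dy": -190,"dz": 0,"twist": 0,"hand": 90}
    - {"dx": 100,"dy": -200,"dz": -20,"twist": 0,"hand": 90}
    - {"dx": 110,"dy": -205,"dz": -40,"twist": 0,"hand": 90}
    - {"dx": 120,"dy": -210,"dz": -60,"twist": 0,"hand": 90}
    - {"dx": 120,"dy": -210,"dz": -60,"twist": 0,"hand": 90}

```text
t: 3.2
eef_pos: [496.0, -76.8, 213.5]
tool_rot: [-0.11, 0.994, 0.001, -0.001]
wrist_force: [0.1, 0.7, 0.3]
finger_gap: 89.9
```

```bash
python3 - <<'E'
from h import *
s=robot.observe(); print(s['t'],s['eef_pos'],s['tool_rot'],s['wrist_force'],s['q'])
for c in('scene','top','wrist'): shot(c,c+'1')
a=cv2.imread('pics/scene1.png'); cv2.imwrite('pics/s1z.png',cv2.resize(a[120:270,150:350],None,fx=4,fy=4,interpolation=cv2.INTER_CUBIC))
a=cv2.imread('pics/top1.png'); cv2.imwrite('pics/t1z.png',cv2.resize(a[100:300,200:440],None,fx=3,fy=3,interpolation=cv2.INTER_CUBIC))
E
```

```text
3.2 [496.03488989 -76.75584187 213.51105134] [-1.09657187e-01  9.93968752e-01  9.29931165e-04 -7.45406644e-04] [0.14392552 0.72278767 0.27837249] [-3.95326060e-01 -3.05894089e-02  1.79745218e+00  9.23281855e-04
  1.37693468e+00 -2.18605771e+00]
```

View pics/s1z.png

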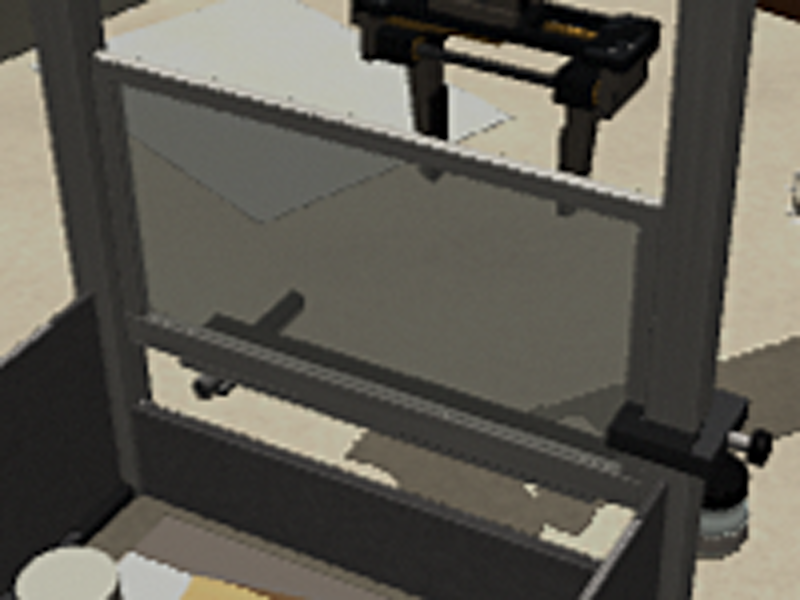

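View pics/t1z.png

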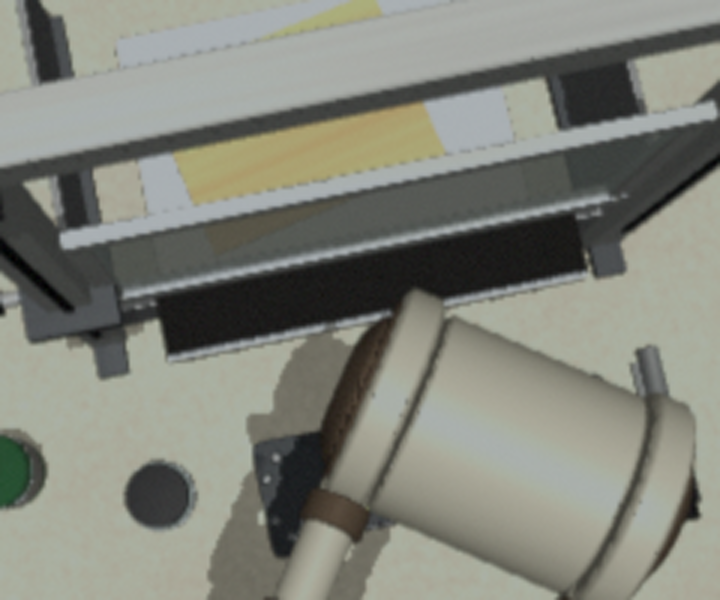

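View pics/wrist1.png

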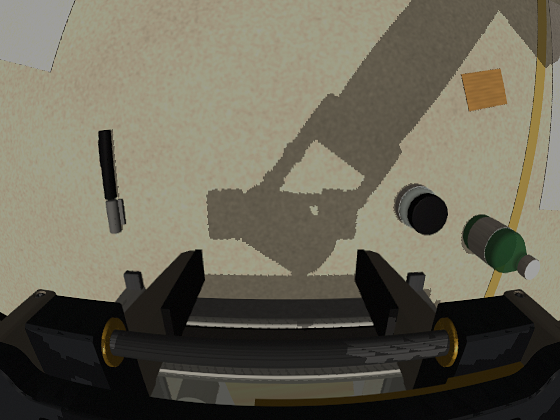

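Request:
drive_tool:
  commands:
    - {"dx": 0,"dy": 0,"dz": 62,"twist": 0,"hand": 0}
    - {"dx": 0,"dy": 0,"dz": 124,"twist": 0,"hand": 0}
    - {"dx": 0,"dy": 0,"dz": 186,"twist": 0,"hand": 0}
    - {"dx": 0,"dy": 0,"dz": 248,"twist": 0,"hand": 0}
    - {"dx": 0,"dy": 0,"dz": 310,"twist": 0,"hand": 0}
    - {"dx": 0,"dy": 0,"dz": 372,"twist": 0,"hand": 0}
    - {"dx": 0,"dy": 0,"dz": 434,"twist": 0,"hand": 0}
    - {"dx": 0,"dy": 0,"dz": 496,"twist": 0,"hand": 0}

```text
t: 4.35
eef_pos: [496.6, -76.5, 703.6]
tool_rot: [-0.11, 0.994, -0.002, 0.004]
wrist_force: [0.6, -0.8, 1.4]
finger_gap: 12.4
```

```bash
python3 - <<'E'
from h import *
s=robot.observe(); print(s['t'],s['eef_pos'],s['tool_rot'],s['wrist_force'],s['q'])
for c in('scene',): shot(c,c+'2')
E
```

```text
4.35 [496.56489537 -76.4898648  703.60373052] [-0.11009944  0.99391114 -0.00166233  0.00399975] [ 0.60900045 -0.82795283  1.41738314] [-3.94439069e-01  2.74529531e-01  4.51825259e-01  1.42942327e-03
  2.40662764e+00 -2.18481911e+00]
```

View pics/scene2.png

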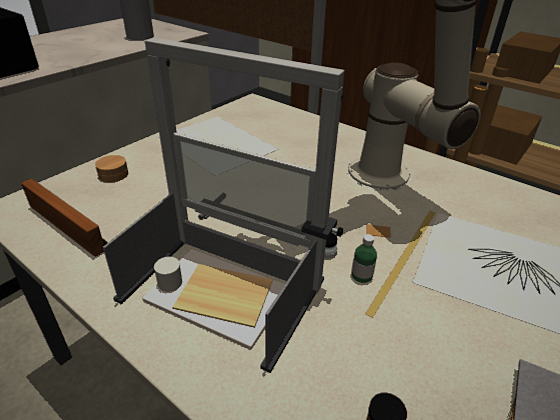

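Request:
drive_tool:
  commands:
    - {"dx": 0,"dy": 0,"dz": 60,"twist": 0,"hand": 0}
    - {"dx": 0,"dy": 0,"dz": 120,"twist": 0,"hand": 0}
    - {"dx": 0,"dy": 0,"dz": 180,"twist": 0,"hand": 0}
    - {"dx": 0,"dy": 0,"dz": 240,"twist": 0,"hand": 0}
    - {"dx": 0,"dy": 0,"dz": 300,"twist": 0,"hand": 0}
    - {"dx": 0,"dy": 0,"dz": 300,"twist": 0,"hand": 0}
    - {"dx": 0,"dy": 0,"dz": 300,"twist": 0,"hand": 0}
    - {"dx": 0,"dy": 0,"dz": 300,"twist": 0,"hand": 0}

```text
t: 5.4
eef_pos: [405.3, -63.2, 792.3]
tool_rot: [-0.11, 0.994, -0.009, 0.022]
wrist_force: [-0.4, -0.4, 0.4]
finger_gap: 0.3
```

```bash
python3 - <<'E'
from h import *
s=robot.observe(); print(s['t'],s['eef_pos'],s['tool_rot'],s['q'],s['q'][1]+s['q'][2]+s['q'][4])
E
```

```text
5.4 [405.34380108 -63.22745974 792.31988201] [-0.10974341  0.99367226 -0.00875079  0.02225439] [-0.45891793  0.27311159  0.18459768  0.01908912  2.63687401 -2.23278119] 3.0945832797798727
```

Request:
drive_tool:
  commands:
    - {"dx": 60,"dy": -9,"dz": -20,"twist": 0,"hand": 0}
    - {"dx": 120,"dy": -18,"dz": -40,"twist": 0,"hand": 0}
    - {"dx": 180,"dy": -27,"dz": -60,"twist": 0,"hand": 0}
    - {"dx": 240,"dy": -36,"dz": -70,"twist": 0,"hand": 0}
    - {"dx": 300,"dy": -45,"dz": -70,"twist": 0,"hand": 0}
    - {"dx": 360,"dy": -54,"dz": -70,"twist": 0,"hand": 0}
    - {"dx": 420,"dy": -63,"dz": -70,"twist": 0,"hand": 0}
    - {"dx": 480,"dy": -72,"dz": -70,"twist": 0,"hand": 0}

```text
t: 6.4
eef_pos: [669.5, -102.8, 609.2]
tool_rot: [-0.11, 0.993, -0.014, 0.041]
wrist_force: [0.2, -0.4, 0.3]
finger_gap: 0.5
```

```bash
cat > st.py <<'E'
from h import *
from scipy.spatial.transform import Rotation as R
s=robot.observe(); M=R.from_quat(s['tool_rot']).as_matrix()
print(s['t'],s['eef_pos'],'q',np.round(s['q'],3),s['q'][1]+s['q'][2]+s['q'][4]); print('z',M[:,2].round(3),'y',M[:,1].round(3),'F',s['wrist_force'].round(1),s['finger_gap'])
E
python3 st.py
```

```text
6.4 [ 669.51321294 -102.77839593  609.22099456] q [-0.335  0.632  0.184  0.013  2.241 -2.118] 3.0566000008679057
z [ 0.083 -0.018 -0.996] y [-0.217  0.976 -0.036] F [ 0.2 -0.4  0.3] 0.5029468185733132
```

Request:
drive_tool:
  commands:
    - {"dx": 1500,"dy": -250,"dz": 700,"twist": 0,"hand": 0}
    - {"dx": 1500,"dy": -250,"dz": 700,"twist": 0,"hand": 0}
    - {"dx": 1500,"dy": -250,"dz": 700,"twist": 0,"hand": 0}
    - {"dx": 1500,"dy": -250,"dz": 700,"twist": 0,"hand": 0}
    - {"dx": 1500,"dy": -250,"dz": 700,"twist": 0,"hand": 0}
    - {"dx": 1500,"dy": -250,"dz": 700,"twist": 0,"hand": 0}
    - {"dx": 1500,"dy": -250,"dz": 700,"twist": 0,"hand": 0}
    - {"dx": 1500,"dy": -250,"dz": 700,"twist": 0,"hand": 0}

```text
t: 7.4
eef_pos: [754.4, -120.5, 527.2]
tool_rot: [-0.11, 0.992, -0.02, 0.062]
wrist_force: [-0.1, -0.5, -0.1]
finger_gap: 0.3
```

```bash
python3 st.py
```

```text
7.4 [ 754.3835499  -120.52424869  527.1684357 ] q [-0.323  0.756  0.184  0.019  2.072 -2.104] 3.011395609496178
z [ 0.128 -0.026 -0.991] y [-0.215  0.975 -0.053] F [-0.1 -0.5 -0.1] 0.29091331138508986
```

Request:
drive_tool:
  commands:
    - {"dx": 700,"dy": -230,"dz": 1400,"twist": -0.1,"hand": 0}
    - {"dx": 700,"dy": -230,"dz": 1400,"twist": -0.2,"hand": 0}
    - {"dx": 700,"dy": -230,"dz": 1400,"twist": -0.3,"hand": 0}
    - {"dx": 700,"dy": -230,"dz": 1400,"twist": -0.4,"hand": 0}
    - {"dx": 700,"dy": -230,"dz": 1400,"twist": -0.5,"hand": 0}
    - {"dx": 700,"dy": -230,"dz": 1400,"twist": -0.5,"hand": 0}
    - {"dx": 700,"dy": -230,"dz": 1400,"twist": -0.5,"hand": 0}
    - {"dx": 700,"dy": -230,"dz": 1400,"twist": -0.5,"hand": 0}

```text
t: 8.4
eef_pos: [660.2, -138.1, 637.9]
tool_rot: [0.138, 0.987, -0.037, 0.076]
wrist_force: [0.4, 0.6, 0.3]
finger_gap: 0.3
```

```bash
python3 st.py
```

```text
8.4 [ 660.15275562 -138.0681091   637.86379486] q [-0.367  0.592  0.184 -0.045  2.2   -1.69 ] 2.9758096603166795
z [ 0.14  -0.093 -0.986] y [ 0.278  0.959 -0.051] F [0.4 0.6 0.3] 0.31468712021489414
```

Request:
drive_tool:
  commands:
    - {"dx": 1100,"dy": -400,"dz": 1300,"twist": 0,"hand": 0}
    - {"dx": 1100,"dy": -400,"dz": 1300,"twist": 0,"hand": 0}
    - {"dx": 1100,"dy": -400,"dz": 1300,"twist": 0,"hand": 0}
    - {"dx": 1100,"dy": -400,"dz": 1300,"twist": 0,"hand": 0}
    - {"dx": 1100,"dy": -400,"dz": 1300,"twist": 0,"hand": 0}
    - {"dx": 1100,"dy": -400,"dz": 1300,"twist": 0,"hand": 0}
    - {"dx": 1100,"dy": -400,"dz": 1300,"twist": 0,"hand": 0}
    - {"dx": 1100,"dy": -400,"dz": 1300,"twist": 0,"hand": 0}

```text
t: 9.4
eef_pos: [656.0, -178.1, 649.3]
tool_rot: [0.137, 0.985, -0.04, 0.097]
wrist_force: [0.2, -0.3, 0.7]
finger_gap: 0.4
```

```bash
python3 st.py
```

```text
9.4 [ 656.02824784 -178.0841659   649.2942035 ] q [-0.433  0.577  0.184 -0.023  2.17  -1.742] 2.9314633136721326
z [ 0.181 -0.105 -0.978] y [ 0.278  0.959 -0.051] F [ 0.2 -0.3  0.7] 0.4462442706586955
```

Request:
drive_tool:
  commands:
    - {"dx": 1100,"dy": -300,"dz": 1300,"twist": 0,"hand": 0}
    - {"dx": 1100,"dy": -300,"dz": 1300,"twist": 0,"hand": 0}
    - {"dx": 1100,"dy": -300,"dz": 1300,"twist": 0,"hand": 0}
    - {"dx": 1100,"dy": -300,"dz": 1300,"twist": 0,"hand": 0}
    - {"dx": 1100,"dy": -300,"dz": 1300,"twist": 0,"hand": 0}
    - {"dx": 1100,"dy": -300,"dz": 1300,"twist": 0,"hand": 0}
    - {"dx": 1100,"dy": -300,"dz": 1300,"twist": 0,"hand": 0}
    - {"dx": 1100,"dy": -300,"dz": 1300,"twist": 0,"hand": 0}

```text
t: 10.4
eef_pos: [659.8, -186.1, 660.1]
tool_rot: [0.136, 0.983, -0.043, 0.119]
wrist_force: [0.3, -0.5, -0.3]
finger_gap: 0.5
```

Request:
drive_tool:
  commands:
    - {"dx": 1100,"dy": -300,"dz": 1300,"twist": 0,"hand": 0}
    - {"dx": 1100,"dy": -300,"dz": 1300,"twist": 0,"hand": 0}
    - {"dx": 1100,"dy": -300,"dz": 1300,"twist": 0,"hand": 0}
    - {"dx": 1100,"dy": -300,"dz": 1300,"twist": 0,"hand": 0}
    - {"dx": 1100,"dy": -300,"dz": 1300,"twist": 0,"hand": 0}
    - {"dx": 1100,"dy": -300,"dz": 1300,"twist": 0,"hand": 0}
    - {"dx": 1100,"dy": -300,"dz": 1300,"twist": 0,"hand": 0}
    - {"dx": 1100,"dy": -300,"dz": 1300,"twist": 0,"hand": 0}

```text
t: 11.4
eef_pos: [667.2, -192.8, 668.7]
tool_rot: [0.135, 0.98, -0.047, 0.141]
wrist_force: [0.5, -0.2, -0.3]
finger_gap: 0.7
```

```bash
python3 st.py
```

```text
11.4 [ 667.21954973 -192.7821771   668.66124353] q [-4.540e-01  5.570e-01  1.840e-01 -1.000e-03  2.102e+00 -1.751e+00] 2.8426985636516204
z [ 0.264 -0.13  -0.956] y [ 0.278  0.959 -0.053] F [ 0.5 -0.2 -0.3] 0.7249347405732358
```

Request:
drive_tool:
  commands:
    - {"dx": 1100,"dy": -300,"dz": 1300,"twist": 0,"hand": 0}
    - {"dx": 1100,"dy": -300,"dz": 1300,"twist": 0,"hand": 0}
    - {"dx": 1100,"dy": -300,"dz": 1300,"twist": 0,"hand": 0}
    - {"dx": 1100,"dy": -300,"dz": 1300,"twist": 0,"hand": 0}
    - {"dx": 1100,"dy": -300,"dz": 1300,"twist": 0,"hand": 0}
    - {"dx": 1100,"dy": -300,"dz": 1300,"twist": 0,"hand": 0}
    - {"dx": 1100,"dy": -300,"dz": 1300,"twist": 0,"hand": 0}
    - {"dx": 1100,"dy": -300,"dz": 1300,"twist": 0,"hand": 0}

```text
t: 12.4
eef_pos: [677.1, -198.6, 676.2]
tool_rot: [0.134, 0.976, -0.051, 0.164]
wrist_force: [-0.2, 0.5, -0.2]
finger_gap: 0.4
```

Request:
drive_tool:
  commands:
    - {"dx": 1100,"dy": -300,"dz": 1300,"twist": 0,"hand": 0}
    - {"dx": 1100,"dy": -300,"dz": 1300,"twist": 0,"hand": 0}
    - {"dx": 1100,"dy": -300,"dz": 1300,"twist": 0,"hand": 0}
    - {"dx": 1100,"dy": -300,"dz": 1300,"twist": 0,"hand": 0}
    - {"dx": 1100,"dy": -300,"dz": 1300,"twist": 0,"hand": 0}
    - {"dx": 1100,"dy": -300,"dz": 1300,"twist": 0,"hand": 0}
    - {"dx": 1100,"dy": -300,"dz": 1300,"twist": 0,"hand": 0}
    - {"dx": 1100,"dy": -300,"dz": 1300,"twist": 0,"hand": 0}

```text
t: 13.4
eef_pos: [688.5, -203.8, 683.4]
tool_rot: [0.133, 0.972, -0.054, 0.187]
wrist_force: [0.3, 0.1, -0.3]
finger_gap: 0.2
```

Request:
drive_tool:
  commands:
    - {"dx": 1100,"dy": -300,"dz": 1300,"twist": 0,"hand": 0}
    - {"dx": 1100,"dy": -300,"dz": 1300,"twist": 0,"hand": 0}
    - {"dx": 1100,"dy": -300,"dz": 1300,"twist": 0,"hand": 0}
    - {"dx": 1100,"dy": -300,"dz": 1300,"twist": 0,"hand": 0}
    - {"dx": 1100,"dy": -300,"dz": 1300,"twist": 0,"hand": 0}
    - {"dx": 1100,"dy": -300,"dz": 1300,"twist": 0,"hand": 0}
    - {"dx": 1100,"dy": -300,"dz": 1300,"twist": 0,"hand": 0}
    - {"dx": 1100,"dy": -300,"dz": 1300,"twist": 0,"hand": 0}

```text
t: 14.4
eef_pos: [700.9, -208.7, 690.6]
tool_rot: [0.132, 0.967, -0.058, 0.211]
wrist_force: [0.7, -0.2, 0.5]
finger_gap: 0.5
```

Request:
drive_tool:
  commands:
    - {"dx": 1100,"dy": -300,"dz": 1300,"twist": 0,"hand": 0}
    - {"dx": 1100,"dy": -300,"dz": 1300,"twist": 0,"hand": 0}
    - {"dx": 1100,"dy": -300,"dz": 1300,"twist": 0,"hand": 0}
    - {"dx": 1100,"dy": -300,"dz": 1300,"twist": 0,"hand": 0}
    - {"dx": 1100,"dy": -300,"dz": 1300,"twist": 0,"hand": 0}
    - {"dx": 1100,"dy": -300,"dz": 1300,"twist": 0,"hand": 0}
    - {"dx": 1100,"dy": -300,"dz": 1300,"twist": 0,"hand": 0}
    - {"dx": 1100,"dy": -300,"dz": 1300,"twist": 0,"hand": 0}

```text
t: 15.4
eef_pos: [713.9, -213.4, 698.3]
tool_rot: [0.131, 0.961, -0.062, 0.235]
wrist_force: [-0.8, -0.1, 0.7]
finger_gap: 0.5
```

```bash
python3 st.py
```

```text
15.4 [ 713.94829831 -213.37586441  698.30113685] q [-0.467  0.546  0.184  0.036  1.922 -1.747] 2.6521860679046267
z [ 0.435 -0.181 -0.882] y [ 0.28   0.958 -0.059] F [-0.8 -0.1  0.7] 0.4841673295231289
```

Request:
drive_tool:
  commands:
    - {"dx": -50,"dy": 20,"dz": 0,"twist": 0.0,"hand": 0}
    - {"dx": -105,"dy": 42,"dz": 0,"twist": 0.1,"hand": 0}
    - {"dx": -160,"dy": 64,"dz": -10,"twist": 0.2,"hand": 0}
    - {"dx": -215,"dy": 86,"dz": -20,"twist": 0.3,"hand": 0}
    - {"dx": -265,"dy": 105,"dz": -40,"twist": 0.4,"hand": 0}
    - {"dx": -290,"dy": 125,"dz": -80,"twist": 0.5,"hand": 0}
    - {"dx": -290,"dy": 130,"dz": -135,"twist": 0.55,"hand": 0}
    - {"dx": -290,"dy": 130,"dz": -190,"twist": 0.55,"hand": 0}

```text
t: 16.4
eef_pos: [423.5, -83.4, 507.0]
tool_rot: [-0.135, 0.961, 0.003, 0.243]
wrist_force: [1.2, -0.2, -0.4]
finger_gap: 0.5
```

```bash
python3 st.py
```

```text
16.4 [423.54796932 -83.40796117 506.97356957] q [-0.792 -0.615  1.746  0.395  1.696 -2.53 ] 2.8268035472405915
z [ 0.466  0.071 -0.882] y [-0.261  0.963 -0.061] F [ 1.2 -0.2 -0.4] 0.5246765935815989
```

Request:
drive_tool:
  commands:
    - {"dx": 10,"dy": 0,"dz": -60,"twist": 0,"hand": 0}
    - {"dx": 20,"dy": 0,"dz": -120,"twist": 0,"hand": 0}
    - {"dx": 30,"dy": 0,"dz": -180,"twist": 0,"hand": 0}
    - {"dx": 45,"dy": 0,"dz": -235,"twist": 0,"hand": 0}
    - {"dx": 60,"dy": 2,"dz": -290,"twist": 0,"hand": 0}
    - {"dx": 80,"dy": 4,"dz": -345,"twist": 0,"hand": 0}
    - {"dx": 106,"dy": 5,"dz": -390,"twist": 0,"hand": 0}
    - {"dx": 106,"dy": 5,"dz": -416,"twist": 0,"hand": 0}

```text
t: 17.4
eef_pos: [529.1, -77.4, 88.1]
tool_rot: [-0.135, 0.961, 0.004, 0.242]
wrist_force: [0.0, -0.3, 1.0]
finger_gap: 0.5
```

```bash
python3 st.py; python3 - <<'E'
from h import *
for c in('scene','top','wrist'): shot(c,c+'3')
a=cv2.imread('pics/scene3.png'); cv2.imwrite('pics/s3z.png',cv2.resize(a[120:270,150:350],None,fx=4,fy=4,interpolation=cv2.INTER_CUBIC))
E
```

```text
17.4 [529.10845715 -77.39692777  88.09404502] q [-0.57  -0.119  2.232  0.496  0.714 -2.748] 2.826006782770301
z [ 0.464  0.073 -0.883] y [-0.262  0.963 -0.058] F [ 0.  -0.3  1. ] 0.4855051614614237
```

View pics/s3z.png

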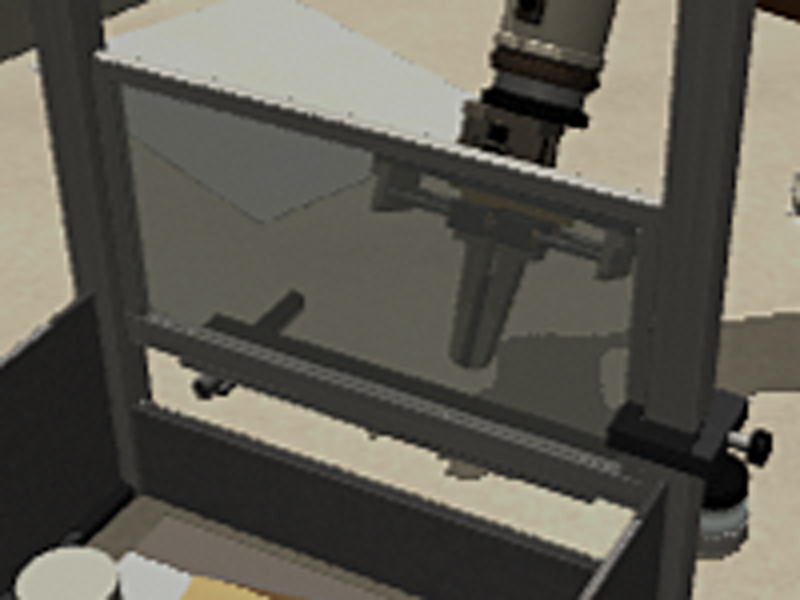

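View pics/wrist3.png

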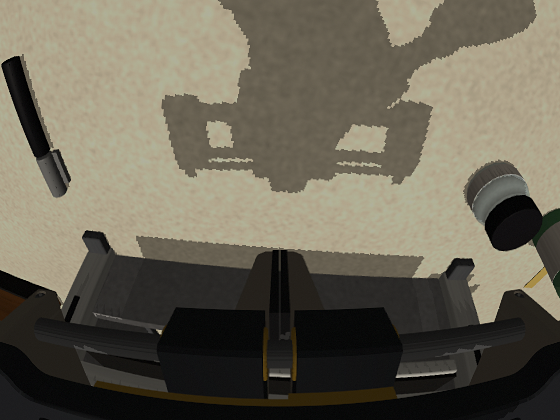

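View pics/top3.png

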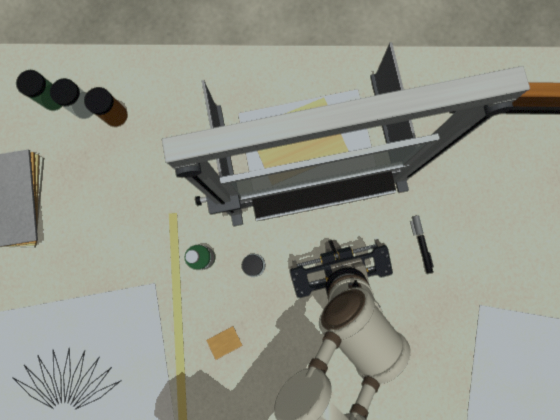

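Request:
drive_tool:
  commands:
    - {"dx": 25,"dy": 6,"dz": -4,"twist": 0,"hand": 0}
    - {"dx": 45,"dy": 10,"dz": -4,"twist": 0,"hand": 0}
    - {"dx": 55,"dy": 12,"dz": -4,"twist": 0,"hand": 0}
    - {"dx": 60,"dy": 13,"dz": -4,"twist": 0,"hand": 0}
    - {"dx": 63,"dy": 14,"dz": -4,"twist": 0,"hand": 0}
    - {"dx": 66,"dy": 15,"dz": -4,"twist": 0,"hand": 0}
    - {"dx": 68,"dy": 15,"dz": -4,"twist": 0,"hand": 0}
    - {"dx": 68,"dy": 15,"dz": -4,"twist": 0,"hand": 0}

```text
t: 18.55
eef_pos: [596.5, -62.7, 85.6]
tool_rot: [-0.135, 0.961, 0.004, 0.242]
wrist_force: [-0.3, 0.2, -0.3]
finger_gap: 0.4
```

```bash
python3 st.py; python3 - <<'E'
from h import *
for c in('scene','top'): shot(c,c+'4')
a=cv2.imread('pics/scene4.png'); cv2.imwrite('pics/s4z.png',cv2.resize(a[120:270,150:350],None,fx=4,fy=4,interpolation=cv2.INTER_CUBIC))
a=cv2.imread('pics/top4.png'); cv2.imwrite('pics/t4z.png',cv2.resize(a[100:300,200:440],None,fx=3,fy=3,interpolation=cv2.INTER_CUBIC))
E
```

```text
18.55 [596.53505133 -62.69858492  85.60471295] q [-0.457  0.058  2.065  0.456  0.659 -2.619] 2.7826381886443654
z [ 0.464  0.073 -0.883] y [-0.261  0.964 -0.058] F [-0.3  0.2 -0.3] 0.38180131465466666
```

View pics/s4z.png

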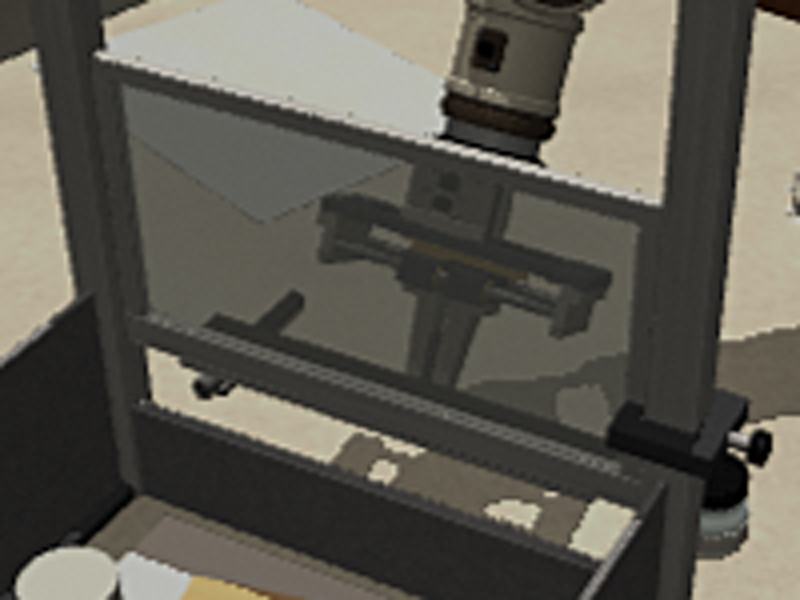

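View pics/t4z.png

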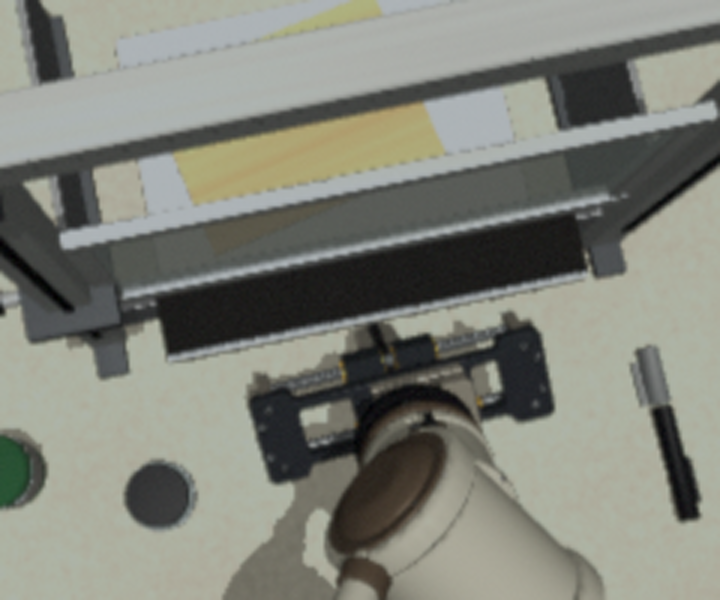

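Request:
drive_tool:
  commands:
    - {"dx": 2,"dy": 0,"dz": 0,"twist": 0,"hand": 0}
    - {"dx": 4,"dy": 1,"dz": 0,"twist": 0,"hand": 0}
    - {"dx": 6,"dy": 1,"dz": 0,"twist": 0,"hand": 0}
    - {"dx": 8,"dy": 2,"dz": 0,"twist": 0,"hand": 0}
    - {"dx": 10,"dy": 2,"dz": 0,"twist": 0,"hand": 0}
    - {"dx": 12,"dy": 3,"dz": 0,"twist": 0,"hand": 0}
    - {"dx": 12,"dy": 3,"dz": 0,"twist": 0,"hand": 0}
    - {"dx": 12,"dy": 3,"dz": 0,"twist": 0,"hand": 0}

```text
t: 19.65
eef_pos: [607.7, -59.8, 84.9]
tool_rot: [-0.135, 0.961, 0.004, 0.241]
wrist_force: [-4.8, -3.2, -0.2]
finger_gap: 0.5
```

```bash
python3 st.py
```

```text
19.65 [607.72327061 -59.76226974  84.85391363] q [-0.439  0.087  2.035  0.446  0.655 -2.596] 2.7774382173633665
z [ 0.462  0.073 -0.884] y [-0.261  0.963 -0.057] F [-4.8 -3.2 -0.2] 0.48140197454745215
```

Request:
drive_tool:
  commands:
    - {"dx": 1,"dy": 0,"dz": 4,"twist": 0,"hand": 0}
    - {"dx": 1,"dy": 0,"dz": 8,"twist": 0,"hand": 0}
    - {"dx": 1,"dy": 0,"dz": 12,"twist": 0,"hand": 0}
    - {"dx": 1,"dy": 0,"dz": 16,"twist": 0,"hand": 0}
    - {"dx": 1,"dy": 0,"dz": 20,"twist": 0,"hand": 0}
    - {"dx": 1,"dy": 0,"dz": 24,"twist": 0,"hand": 0}
    - {"dx": 1,"dy": 0,"dz": 28,"twist": 0,"hand": 0}
    - {"dx": 1,"dy": 0,"dz": 32,"twist": 0,"hand": 0}

```text
t: 20.65
eef_pos: [607.6, -59.7, 116.0]
tool_rot: [-0.135, 0.961, 0.004, 0.24]
wrist_force: [-5.4, -3.5, -2.1]
finger_gap: 0.6
```

```bash
python3 st.py; python3 - <<'E'
from h import *
for c in('scene',): shot(c,c+'5')
a=cv2.imread('pics/scene5.png'); cv2.imwrite('pics/s5z.png',cv2.resize(a[120:270,150:350],None,fx=4,fy=4,interpolation=cv2.INTER_CUBIC))
E
```

```text
20.65 [607.63071553 -59.68568552 115.97428972] q [-0.439  0.034  2.017  0.407  0.721 -2.547] 2.7731464736107565
z [ 0.46   0.073 -0.885] y [-0.262  0.963 -0.056] F [-5.4 -3.5 -2.1] 0.5782361454727881
```

View pics/s5z.png

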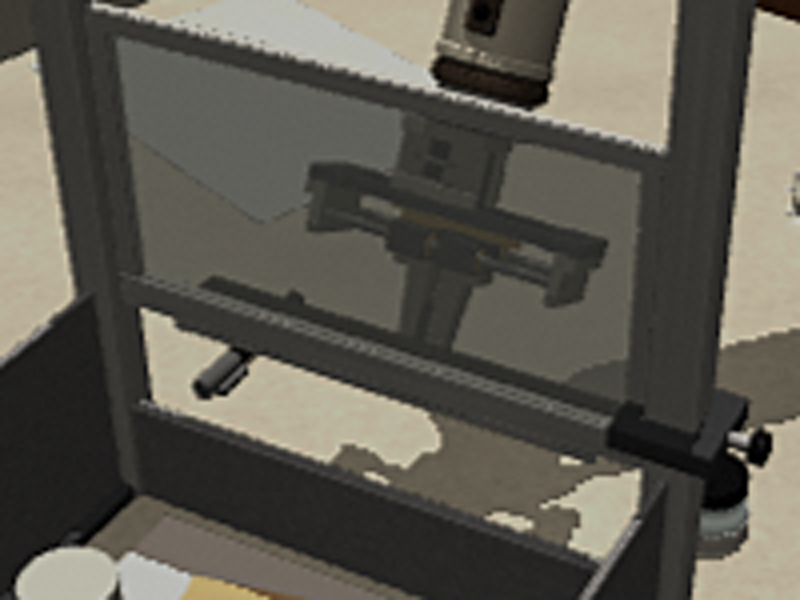

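Request:
drive_tool:
  commands:
    - {"dx": 1,"dy": 0,"dz": 5,"twist": 0,"hand": 0}
    - {"dx": 1,"dy": 0,"dz": 10,"twist": 0,"hand": 0}
    - {"dx": 1,"dy": 0,"dz": 15,"twist": 0,"hand": 0}
    - {"dx": 1,"dy": 0,"dz": 20,"twist": 0,"hand": 0}
    - {"dx": 1,"dy": 0,"dz": 25,"twist": 0,"hand": 0}
    - {"dx": 1,"dy": 0,"dz": 30,"twist": 0,"hand": 0}
    - {"dx": 1,"dy": 0,"dz": 35,"twist": 0,"hand": 0}
    - {"dx": 1,"dy": 0,"dz": 36,"twist": 0,"hand": 0}

```text
t: 21.7
eef_pos: [607.6, -59.7, 151.7]
tool_rot: [-0.136, 0.962, 0.005, 0.238]
wrist_force: [-6.2, -2.6, -1.6]
finger_gap: 0.2
```

```bash
python3 st.py; python3 - <<'E'
from h import *
for c in('scene','top'):
    shot(c,c+'6')
    for n in('lip_top','mark_top'): print(c,n,[(np.round(np.array(a['position'])*[560,420],1),round(a['score'],2)) for a in models.landmark_of(c,n)[:1]])
a=cv2.imread('pics/scene6.png'); cv2.imwrite('pics/s6z.png',cv2.resize(a[150:270,160:350],None,fx=4,fy=4,interpolation=cv2.INTER_CUBIC))
a=cv2.imread('pics/top6.png'); cv2.imwrite('pics/t6z.png',cv2.resize(a[150:240,190:420],None,fx=3,fy=3,interpolation=cv2.INTER_CUBIC))
E
```

```text
21.7 [607.61035895 -59.70435982 151.67769605] q [-0.438 -0.019  1.99   0.373  0.797 -2.501] 2.7691846655552372
z [ 0.457  0.073 -0.886] y [-0.263  0.963 -0.056] F [-6.2 -2.6 -1.6] 0.15384657841723395
scene lip_top [(array([245.2, 198. ]), 0.74)]
scene mark_top [(array([320.4, 221.1]), 0.76)]
top lip_top [(array([326.1, 189.8]), 0.64)]
top mark_top [(array([221.1, 193.8]), 0.57)]
```

View pics/s6z.png

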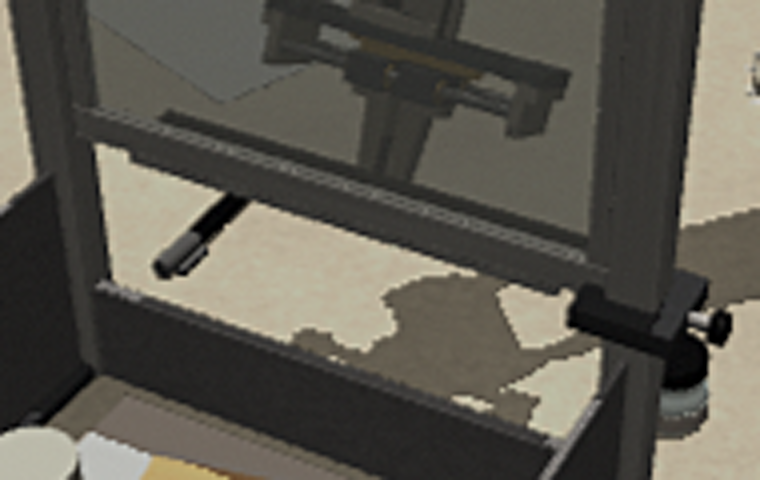

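View pics/t6z.png

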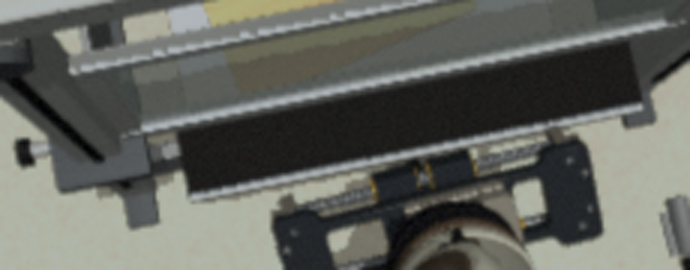

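```bash
python3 - <<'E'
import cv2
a=cv2.imread('pics/scene6.png'); cv2.imwrite('pics/s6c.png',cv2.convertScaleAbs(cv2.resize(a[200:250,280:350],None,fx=11,fy=11,interpolation=cv2.INTER_CUBIC),alpha=2.2))
a=cv2.imread('pics/top6.png'); cv2.imwrite('pics/t6c.png',cv2.convertScaleAbs(cv2.resize(a[175:235,190:265],None,fx=10,fy=10,interpolation=cv2.INTER_CUBIC),alpha=1.6))
E
```

```text
(no output)
```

View pics/s6c.png

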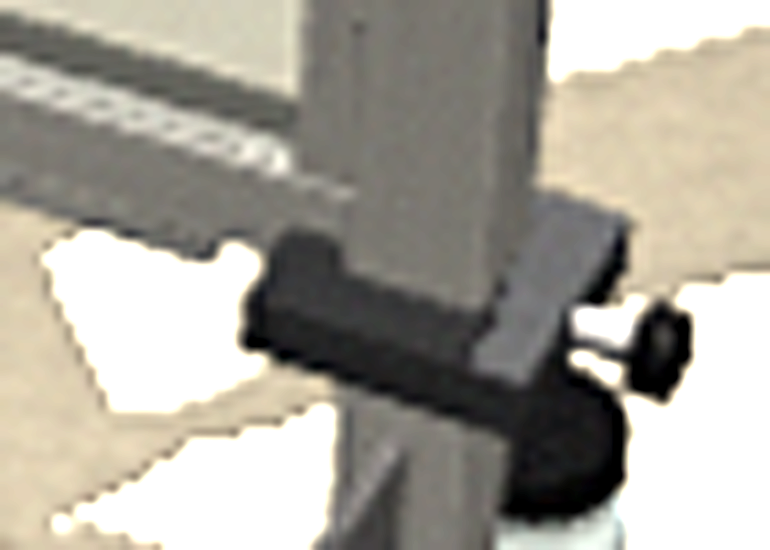

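View pics/t6c.png

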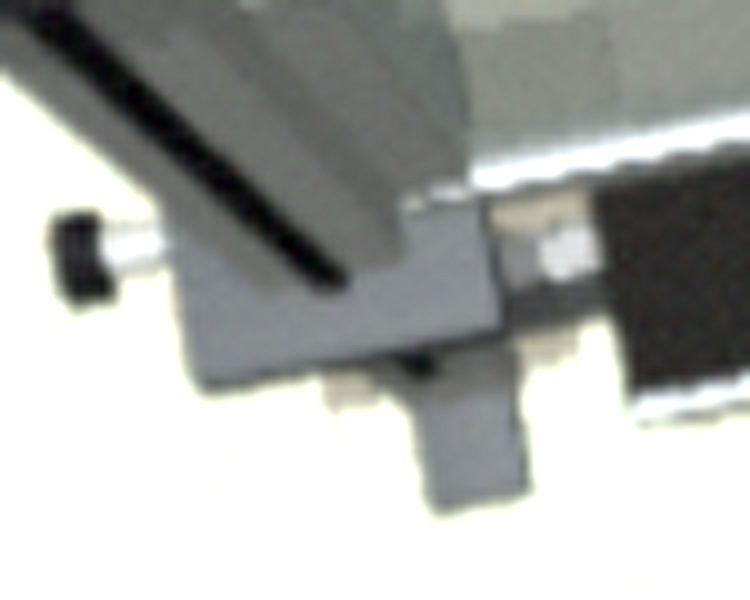

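```bash
cat > fit2.py <<'E'
from h import *
from scipy.optimize import least_squares
def pts(p):
    ox,oy,yaw,lt,mt,xp,l6=p; xf=-50
    W,_,_=model(ox,oy,yaw,lt,mt)
    return [('top',W((xf,150,lt-0)),(256,219.5)),('top',W((xf,-150,lt)),(395.5,191.3)),
     ('scene',W((xf,-150,lt)),(203.7,199.2)),
     ('top',W((xf,150,l6)),(253.5,216.5)),('top',W((xf,-150,l6)),(403.3,185.7)),
     ('scene',W((xf,-150,l6)),(201.2,178)),
     ('top',W((xp-31,231,mt)),(210,214)),('top',W((xp-31,169,mt)),(240.3,208)),
     ('scene',W((xp+31,231,mt)),(327,235)),('scene',W((xp-31,231,mt)),(337.5,220.2)),
     ('scene',W((xp+31,169,mt)),(302.9,227.7)),
     ('scene',W((xf+27,0,lt)),(247.8,219.1)),('scene',W((xp,200,mt)),(320.9,221.9)),('top',W((xf+27,0,lt)),(323.3,190.1)),('top',W((xp,200,mt)),(218,194)),
     ('scene',W((xf+27,0,l6)),(245.2,198)),('top',W((xf+27,0,l6)),(326.1,189.8)),('scene',W((xp,200,mt)),(320.4,221.1)),('top',W((xp,200,mt)),(221.1,193.8))]
res=lambda p:np.concatenate([proj(c,q)-m for c,q,m in pts(p)])
s=least_squares(res,[640,-58,.2,132,213,0,190],loss='soft_l1')
cov=np.linalg.inv(s.jac.T@s.jac)
print(np.round(s.x,3),np.sqrt(np.diag(cov)).round(2)); print(np.round(res(s.x).reshape(-1,2),1))
E
python3 fit2.py
```

```text
Traceback (most recent call last):
  File "fit2.py", line 16, in <module>
    s=least_squares(res,[640,-58,.2,132,213,0,190],loss='soft_l1')
  File "fit2.py", line 15, in <lambda>
    res=lambda p:np.concatenate([proj(c,q)-m for c,q,m in pts(p)])
                                 ~~~~^^^^^
  File "h.py", line 8, in proj
    f,cx,cy,T=K(c); q=T[:3,:3]@np.array(p)+T[:3,3]; return np.array([cx+f*q[0]/q[2],cy+f*q[1]/q[2]])
              ~^^^
  File "h.py", line 6, in K
    k=cams.calibration(c); f=210/np.tan(np.radians(k['fov_y'])/2); return f,k['cx'],k['cy'],np.array(k['camera_from_world'])
ValueError: time passes only in moves, steps and waits
```

```bash
sed -i 's/^def K/import functools\n@functools.lru_cache(None)\ndef K/' h.py; python3 fit2.py
```

```text
[ 6.53083e+02 -5.12640e+01  2.23000e-01  1.27534e+02  2.07499e+02
  2.14100e+00  1.92919e+02] [1.02 0.74 0.01 2.72 1.93 2.21 2.24]
[[-0.5  0.6]
 [ 0.3 -0.5]
 [ 0.4 -0.7]
 [-0.6  0.1]
 [ 0.4 -0.6]
 [ 0.9  0. ]
 [-1.3 -0.3]
 [ 0.1 -0.9]
 [ 0.6 -0.3]
 [-0.1 -1.2]
 [-1.8 -1.3]
 [-0.3  0.5]
 [-1.4  0.8]
 [-0.4  2.9]
 [ 3.6  0.8]
 [ 1.7  0.5]
 [-0.8 -2.3]
 [-0.9  1.6]
 [ 0.5  1. ]]
```

Request:
drive_tool:
  commands:
    - {"dx": 1,"dy": 0,"dz": 2,"twist": 0,"hand": 0}
    - {"dx": 1,"dy": 0,"dz": 5,"twist": 0,"hand": 0}
    - {"dx": 1,"dy": 0,"dz": 8,"twist": 0,"hand": 0}
    - {"dx": 1,"dy": 0,"dz": 11,"twist": 0,"hand": 0}
    - {"dx": 1,"dy": 0,"dz": 13,"twist": 0,"hand": 0}
    - {"dx": 1,"dy": 0,"dz": 14,"twist": 0,"hand": 0}
    - {"dx": 1,"dy": 0,"dz": 14,"twist": 0,"hand": 0}
    - {"dx": 1,"dy": 0,"dz": 14,"twist": 0,"hand": 0}

```text
t: 23.0
eef_pos: [607.6, -59.7, 164.8]
tool_rot: [-0.136, 0.962, 0.005, 0.237]
wrist_force: [-6.5, -2.3, -0.6]
finger_gap: 0.4
```

```bash
python3 st.py; python3 - <<'E'
from h import *
for c in('scene','top'):
    shot(c,c+'7')
    for n in('lip_top','mark_top'): print(c,n,[(np.round(np.array(a['position'])*[560,420],1),round(a['score'],2)) for a in models.landmark_of(c,n)[:1]])
W,L,box=model(653.1,-51.3,.223,0,0)
for z in(200,207):
  for y in (-150,150): L.append((W((-50,y,z)),W((0,y,z))))
  L.append((W((-50,-150,z)),W((-50,150,z))));
box(2-31,2+31,169,231,191.5,207.5)
a=cv2.imread('pics/scene7.png')[:,:,::-1]; overlay('scene',a,L,'s7o',(165,150,190,100),4); overlay('scene',a,[],'s7',(165,150,190,100),4)
a=cv2.imread('pics/top7.png')[:,:,::-1]; overlay('top',a,L,'t7o',(190,150,240,90),3)
E
```

```text
23.0 [607.56180276 -59.70883686 164.79547525] q [-0.438 -0.035  1.977  0.36   0.827 -2.484] 2.7693933464945144
z [ 0.455  0.074 -0.888] y [-0.263  0.963 -0.055] F [-6.5 -2.3 -0.6] 0.3541071493368767
scene lip_top [(array([247.5, 193.2]), 0.79)]
scene mark_top [(array([322.2, 222.3]), 0.8)]
top lip_top [(array([325.5, 186.1]), 0.62)]
top mark_top [(array([221. , 194.1]), 0.63)]
```

View pics/s7o.png

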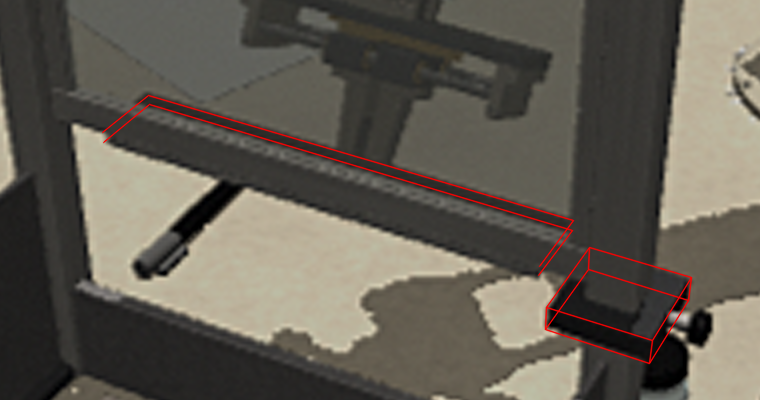

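View pics/s7.png

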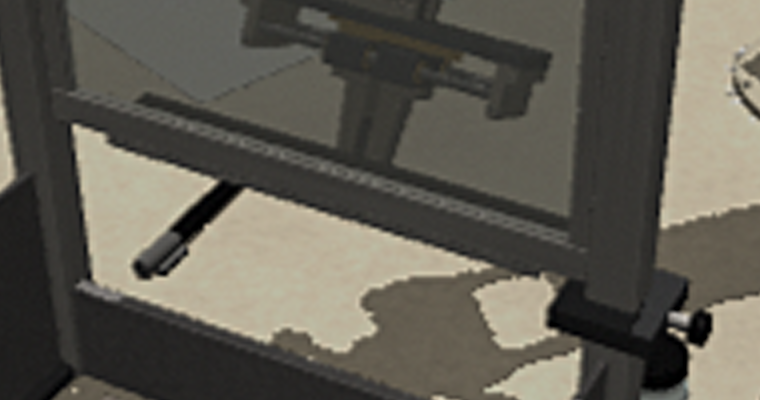

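View pics/t7o.png

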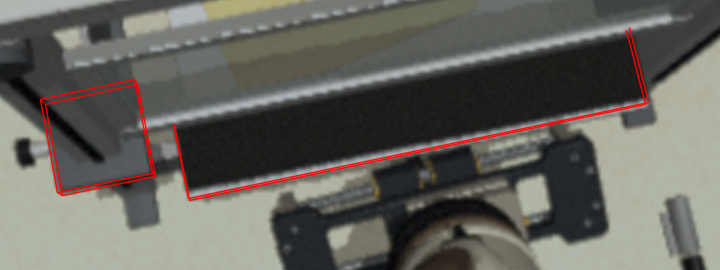

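Request:
drive_tool:
  commands:
    - {"dx": -8,"dy": -2,"dz": 0,"twist": 0,"hand": 0}
    - {"dx": -20,"dy": -4,"dz": 0,"twist": 0,"hand": 0}
    - {"dx": -40,"dy": -9,"dz": 0,"twist": 0,"hand": 0}
    - {"dx": -60,"dy": -13,"dz": 0,"twist": 0,"hand": 0}
    - {"dx": -80,"dy": -18,"dz": 0,"twist": 0,"hand": 0}
    - {"dx": -95,"dy": -21,"dz": 0,"twist": 0,"hand": 0}
    - {"dx": -100,"dy": -22,"dz": 0,"twist": 0,"hand": 0}
    - {"dx": -100,"dy": -22,"dz": 0,"twist": 0,"hand": 0}

```text
t: 24.3
eef_pos: [507.6, -81.9, 165.2]
tool_rot: [-0.135, 0.962, 0.004, 0.238]
wrist_force: [-0.5, -0.7, -0.1]
finger_gap: 0.4
```

```bash
python3 st.py; python3 - <<'E'
from h import *
for c in('scene','top'):
    shot(c,c+'8')
    for n in('lip_top','mark_top'): print(c,n,[(np.round(np.array(a['position'])*[560,420],1),round(a['score'],2)) for a in models.landmark_of(c,n)[:1]])
a=cv2.imread('pics/scene8.png')
cv2.imwrite('pics/s8c.png',cv2.convertScaleAbs(cv2.resize(a[200:250,280:350],None,fx=11,fy=11,interpolation=cv2.INTER_CUBIC),alpha=2.2))
cv2.imwrite('pics/s8l.png',cv2.convertScaleAbs(cv2.resize(a[160:200,170:240],None,fx=11,fy=11,interpolation=cv2.INTER_CUBIC),alpha=2.2))
a=cv2.imread('pics/top8.png'); cv2.imwrite('pics/t8z.png',cv2.resize(a[150:240,190:420],None,fx=3,fy=3,interpolation=cv2.INTER_CUBIC))
E
```

```text
24.3 [507.63220803 -81.88937761 165.18185145] q [-0.609 -0.314  2.216  0.413  0.924 -2.658] 2.8260761973152215
z [ 0.456  0.073 -0.887] y [-0.263  0.963 -0.056] F [-0.5 -0.7 -0.1] 0.4441873039282459
scene lip_top [(array([246.5, 192.7]), 0.8)]
scene mark_top [(array([321.4, 222.3]), 0.73)]
top lip_top [(array([324.5, 186. ]), 0.56)]
top mark_top [(array([220.5, 195.2]), 0.93)]
```

View pics/s8c.png

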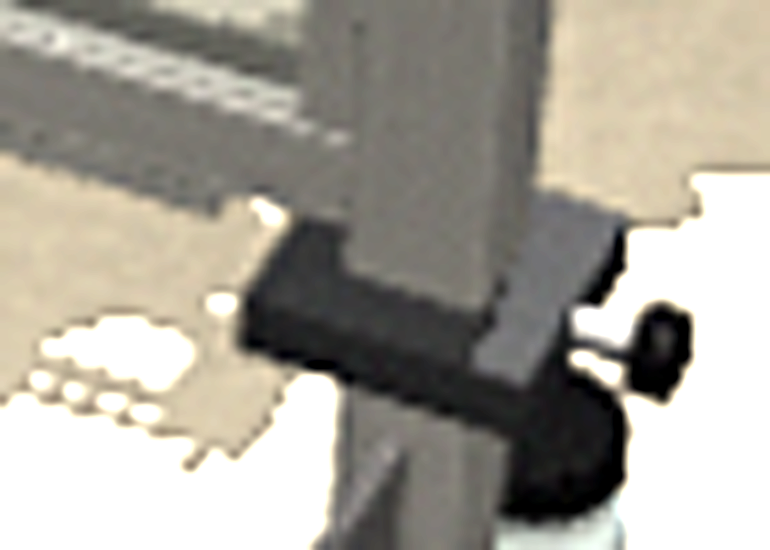

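View pics/s8l.png

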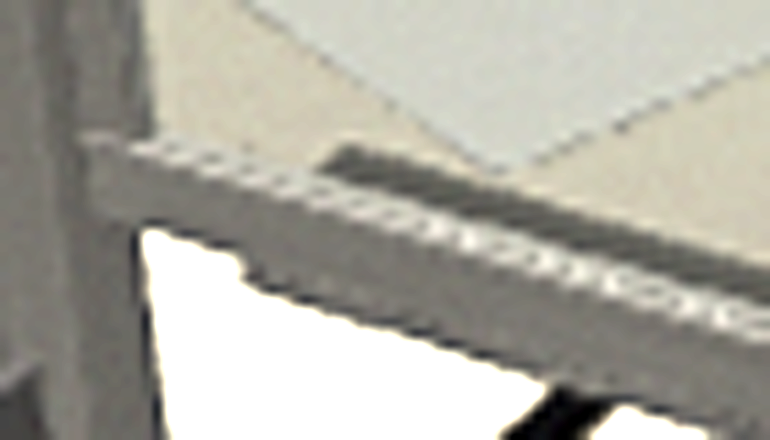

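View pics/t8z.png

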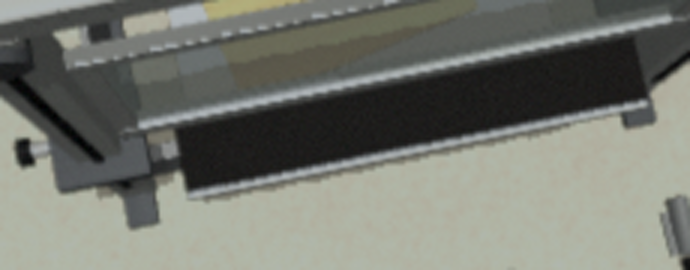

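```bash
sed -e "s/(253.5,216.5)/(252.7,214.0)/; s/(403.3,185.7)/(405.7,184.4)/; s/(201.2,178)/(200.9,173.5)/; s/(245.2,198)/(246.5,192.7)/; s/(326.1,189.8)/(324.5,186)/; s/(320.4,221.1)/(321.4,222.3)/; s/(221.1,193.8)/(220.5,195.2)/" fit2.py > fit3.py; python3 fit3.py
```

```text
[ 6.53962e+02 -5.06010e+01  2.19000e-01  1.28149e+02  2.06734e+02
 -2.16000e-01  2.08570e+02] [0.98 0.81 0.01 2.84 1.7  2.18 2.49]
[[-1.  -0.1]
 [-0.  -0.6]
 [ 0.5 -0.8]
 [-1.   1. ]
 [-0.3 -0.9]
 [ 0.8 -0.5]
 [-1.4  0. ]
 [-0.1 -0.5]
 [ 0.7 -0.1]
 [ 0.1 -0.9]
 [-1.5 -1.2]
 [-0.3  0.5]
 [-1.2  1. ]
 [-0.7  2.5]
 [ 3.5  1.2]
 [ 0.2  0.7]
 [ 1.1 -0.4]
 [-1.7  0.6]
 [ 1.  -0. ]]
```

```bash
python3 -c "
from h import *
print(order.close_job())"; python3 st.py
```

```text
the job is handed in; nothing more can be done
None
the job is handed in; nothing more can be done
```

I pushed the window up so the top of the lip stands about level with the top of the collar, took the hand away and handed the job in at about 24.3 s. No verdict was reported.

**Method:** The drive cannot tilt the hand directly, and fingers pointing straight down cannot get under the lip. I commanded poses beyond the arm's reach, high above the screen, which tilted the hand about 28° with the fingertips forward. With the fingers closed, I placed the tips under the front of the lip and pushed up about 80 mm. The horizontal force was about 5–7 N. I then drew straight back 100 mm.

**Last checks, after letting go:**
- **Height:** A fit over both cameras put the lip top at about 208.6 mm and the collar top at about 206.7 mm. That is about +2 mm, with 2–3 mm uncertainty on each height and an allowed error of 8 mm. Adding the hand's measured rise to the fitted starting height gives about 208 mm, which agrees.
- **Window at rest:** The lip's landmark in the scene picture moved only 0.5 pixel or so when the hand left, so the window stayed put.
- **Hand clear:** The wrist force was back to noise, under 1 N, and the fingers were 100 mm from the lip.
- **Pen, jar and bottle:** I never moved near them on purpose, but I did not measure their positions again at the end.

**What disagreed:** Some network landmarks were up to 3.5 pixels off the fit. The first two-ray estimate put the collar top at 213 mm. I went by the corner fit instead.

The contact was on the lower front edge of the lip with the sloping finger faces, not flat against its underside.

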